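# Cap the lathe's oil reservoir and hold the primer key over

### The arm

A 7-joint arm with a two-finger parallel gripper is mounted at the origin on the work surface. World frame = base frame: x ahead of the robot, y to its left, z up, the work surface at z = 0. Lengths are in mm, angles in rad, forces in N, time in s.
With the tool pointing down it reaches from about 425 to 875 mm from the base axis. Payload 9.9 kg.
Tool frame: the origin (TCP) lies midway between the tips of the shut fingers; the grasp point (between the pads) lies 19 mm behind it; z points along the fingers, y is the direction in which the jaws open and shut (so a half turn about z gives the same grasp; the last joint's range is limited). The gripper opens to 85 mm and grips with 20 to 120 N. Pads are 22 mm wide; open, the fingers measure 114 mm over their backs; the gripper's body (76 mm by 85 mm) begins 54 mm behind the grasp point. The pads swing forward as they close: fully open they stand 13 mm farther back than shut.
Start: joints at [1.11, 0.576, 0.025, 1.437, -0.015, 1.129, -0.057], TCP at [248.369, -627.648, 231.289] pointing down, gripper open.
Joint ranges: [-2.76, 2.76], [-0.34, 2.15], [-1.52, 1.57], [0.19, 2.46], [-1.09, 4.23], [0.17, 1.99], [-2.82, 2.82]. Speed limits (rad/s): [2.22, 2.22, 3.01, 3.01, 3.14, 3.14, 3.14].

### API

Orientations are given as a unit quaternion [x, y, z, w].
In Python, from plant import ctrl gives the robot as it stands.
- The arm moves only by the tool send_rows, never from a script. Its argument "deltas" is a list of rows, each a list of 2 entries, a list of its own where there are three numbers: the shift along the world's x, y, z in m, then the turn, a rotation vector about the world's x, y, z in degrees. A call has exactly 5 rows; each row shifts and turns the commanded pose from where the row before left it; what a row does not reach is not made up. A row lasts 1/8 s, in which the tool goes at most 62.5 mm and 10.7 degrees, less where a joint would pass 70% of its speed; a pose out of reach is approached as far as the arm can. A call is refused whole if a number of a shift passes 0.0625 or a number of a turn 10.7, either way. A call with a gripper value outside its range is refused whole. "hand" is the opening, from 0 (shut) to 1 (fully open), set as the call begins (left out, the last holds). The fingers move at their own pace and stop on an object; "force" is the grip in N (left out, the last holds). Time passes only in rows, so rows that do not move let the fingers close, or fill a call up. It gives the time, the measured TCP pose, the force and the opening at its end, in the units of the state.
- ctrl.get_state(): the state, without advancing time (a new reading comes with each control period).
- ctrl.capture(name): name is "scene" or "top" or "wrist"; returns the picture (384x512x3 uint8, red, green, blue); there is no depth.
- ctrl.camera_info(name): a dict with "fx", "fy", "cx", "cy" (pixels), "extrinsics" (4x4, takes a point from world to camera coordinates). Camera axes: x right, y up, looking along -z (the intrinsics and any distortion apply to the point x, -y, -z); pixel columns grow to the right and rows downward; lengths in mm; the calibration is good to about 2 mm. A picture is of the moment at which its call begins: read the wrist's pose just before it. camera_info takes no time and is no camera call; for the wrist camera it gives the pose at the moment of the call.
- ctrl.close_job(): hands the job in, once; it reports no verdict.
The state is a dict: "t": time; "joints": joint angles; "joint_velocities": joint speeds; "effort": joint torques, N m; "eef_pos": TCP position; "orientation": TCP orientation; "wrist_force": force on the tool from outside, world axes, zero at the start; "wrist_torque": the same for the moment, N m; "grip_width": opening from 0.0 (shut) to 1.0 (fully open).
Only numpy, scipy, OpenCV 4.12 (cv2) and the standard library are available. Lean on these libraries where they do the work, as an engineer would, in place of code of your own. Each camera call takes 0.05 s, during which the arm holds its last target. There are 200 camera calls.

### The job

Get the lathe's oil primer running: press the proud filler cap on the oil reservoir down until it is fully home, then take the rectangular-headed key from the key rack, push it fully into the slot of the lock box, past the sticky pins (rock it a little if it catches), and turn it a quarter turn clockwise to its stop. The lock springs back, so finish with the key still gripped and held fully turned; leave the two spare keys and everything else on the bench where they are.

Things in the scene. Friction and masses are not known exactly. Their poses are not given: they have to be found in the camera images.
- cap (a joint): The filler cap's travel down its neck, m: 0 to 0.002 at the start (standing proud), 0.009 when fully home on its flange. Rubbing fit: moves down under about 7 N (10 to 20 N is a good push) and stays where it is left.
- cap_top (a point): Centre of the top face of the round black filler cap: 52 mm across, 20 mm tall, vertical axis, in the middle of the reservoir's top. It is about 117 mm above the bench when proud, 108 mm when home.
- reservoir: White oil reservoir, 110 (x) x 105 (y) x 85 mm tall, fixed to the bench, amber sight strip on its -x side; origin under its centre. Two small fittings up to 14 mm tall stand on its top, 53 mm from the cap's axis.
- key_bow (a point): The key to use: steel, upright in one of the three rack slots, the one with the flat RECTANGULAR head. This point is the middle of the head, where it is gripped. z points up along the key, x along the head's width, y through its thickness. Head 36 mm (x) x 10 mm (y), from 22 mm below to 20 mm above this point. The key is the same after a half turn about z. About 130 g.
- key: The same key; origin at its tip, 46 mm below the middle of its head, same axes. From the tip up: flat blade 24 mm (x) x 5 mm (y), 0 to 12 mm, its lowest 3.5 mm tapered to 18 x 2 mm; round shank 5 mm across to 19 mm; round collar 28 mm across, 19 to 24 mm, which rests on the rack and, when the key is home, on the lock box's top; then the head, to 66 mm.
- lock_mouth (a point): Middle of the key slot, level with the lock box's top, inside a bright ring 44 mm across. x along the slot, y across it, z up; the slot (26.5 x 7 mm) itself never turns. The blade goes straight down 19 mm; when home the collar sits on the top and the middle of the head is 27 mm above this point. Only within about 2 mm of home can the key turn, and while turned it cannot come out.
- lockbox: Grey steel lock box, 130 (x) x 110 (y) x 70 mm tall, fixed to the bench; origin under its centre, the key slot in the middle of its top, along x. A clear lamp 6 mm tall stands 60 mm from the slot. Inside, two pairs of sticky pins catch the blade 10 and 14 mm below the top: straight down it takes about 5 to 20 N to pass them; after a catch, rocking the key 0.05 rad either way about z and pushing again eases it through.
- lock (a joint): Turn of the lock's core under the slot, rad: 0 at rest (in line with the slot), growing clockwise seen from above, stop at 1.5. Sprung back to 0: about 0.05 N m at the start, 0.13 N m at the stop. The blade has about 0.1 rad of play in the core, so turn the key about 1.6 rad from the slot's direction to bring the core to its stop.
- rack: Wooden key rack block, 190 mm (x) x 56 mm (y), 45 mm tall, fixed to the bench; origin at the centre of its underside. Three key slots 26.5 mm along x, 7 mm along y, 30 mm deep, in the middle and 62 mm to either side along x; one key stands in each, which in which varies.
- spare_round_bow (a point): Spare key, same blade and collar but a round disc head 34 mm across. Leave it in the rack. Point in its head, 46 mm above its tip.
- spare_tee_bow (a point): Spare key, same blade and collar but a T-bar head 46 mm wide. Leave it in the rack. Point on its stem, 46 mm above its tip.
- oil_bottle: White bottle, 48 mm across, 120 mm tall, standing; origin under its centre. Leave it.
- wrench: Steel wrench lying on the bench, 180 mm long. Origin under its middle. Leave it.
- brush: Bench brush lying down, 200 mm long along its x. Origin under its middle. Leave it.
- collar: Steel ring lying flat, 32 mm across, 14 mm tall. Origin under its centre. Leave it.
- centre: Pointed steel lathe centre standing on end, 24 mm across, 78 mm tall. Origin under its centre. Leave it.
Mind the look-alikes: they are no part of the job. What is shaped like the reservoir but red is not meant. Leave any red look-alike of the key alone.

How it is judged:
By the outcome, as a careful person would: the job done as asked, in the order asked, and still so for the second after the job is handed in, while the arm keeps its last pose, push and grip.
It also fails if it takes over 58 s, if anything falls off the work surface, if the arm or the gripper's body presses on something with over 40 N, if the wrist force passes 120 N, or if a joint passes its speed limit or range.

## Working session

There is one attempt and no reset: what is moved stays moved. The work goes in short steps, Python scripts to look and compute and a tool call to move; the robot and the scene stay as the last step left them, time stands still between calls to the robot, and variables do not carry over. Pictures are saved under pics/ and viewed, about 8 in all and at most 12, crops included, and the job is handed in when it is done.

Besides the shell and the picture viewer there is one more tool, called after ">>>" as name([rows], argument=value, ...), one row to a line, values as JSON. send_rows: Moves the arm, as the interface text tells. Its arguments: {"type":"object","properties":{"deltas":{"type":"array","items":{"type":"array"}},"hand":{"type":"number"},"force":{"type":"number"}},"required":["deltas"]}

```bash
ls; mkdir -p pics; cat > h.py <<'E'
import numpy as np, cv2
from plant import ctrl
def cap(name,fn):
    info=ctrl.camera_info(name); im=ctrl.capture(name)
    cv2.imwrite('pics/'+fn+'.png',cv2.cvtColor(im,cv2.COLOR_RGB2BGR)); return im,info
def K(i): return np.array([[i['fx'],0,i['cx']],[0,i['fy'],i['cy']],[0,0,1.]])
def ray(i,u,v):
    D=np.array(i.get('distortion',i.get('dist',np.zeros(5))),float)
    p=cv2.undistortPoints(np.array([[[u,v]]],float),K(i),D)[0,0]
    E=np.array(i['extrinsics']);R=E[:3,:3];t=E[:3,3]
    return -R.T@t, R.T@np.array([p[0],-p[1],-1.])
def onz(i,u,v,z):
    o,d=ray(i,u,v); return o+d*(z-o[2])/d[2]
def proj(i,P):
    E=np.array(i['extrinsics']);c=E[:3,:3]@np.array(P,float)+E[:3,3]
    return np.array([i['fx']*c[0]/-c[2]+i['cx'],i['fy']*-c[1]/-c[2]+i['cy']])
E
python3 - <<'E'
from h import *
print(ctrl.get_state())
a,i=cap('scene','scene0');b,j=cap('top','top0');c,k=cap('wrist','wrist0')
for x in(i,j,k):print({q:(np.round(v,3).tolist() if not isinstance(v,str) else v) for q,v in x.items()})
E
```

```text
pics
{'t': 0.0, 'joints': array([ 1.11019551,  0.57650347,  0.02483555,  1.43792237, -0.01498871,
        1.12899715, -0.05650223]), 'joint_velocities': array([ 0.00039087,  0.00188231, -0.00074832, -0.00034927, -0.00111004,
       -0.00075016, -0.00014535]), 'effort': array([ 2.33254150e-04, -7.65764022e+01,  2.25105084e+00, -2.85974908e+01,
        1.55342108e-02,  1.26684067e-02,  9.93849056e-06]), 'eef_pos': array([ 248.20177594, -627.21708189,  230.45665023]), 'orientation': array([ 9.82300653e-01,  1.87309236e-01, -1.98520527e-04, -7.98634647e-04]), 'wrist_force': array([ 0.6028123 , -0.67231619, -0.23578368]), 'wrist_torque': array([-0.04272546, -0.03358864, -0.00504649]), 'grip_width': 0.9998015688158853}
{'fx': 352.69, 'fy': 352.69, 'cx': 253.029, 'cy': 184.563, 'extrinsics': [[-0.461, 0.887, -0.018, 274.2], [-0.589, -0.291, 0.754, 260.321], [0.664, 0.358, 0.657, -1340.114], [0.0, 0.0, 0.0, 1.0]]}
{'fx': 377.956, 'fy': 377.956, 'cx': 256.523, 'cy': 188.601, 'extrinsics': [[-0.01, -1.0, 0.03, -8.467], [0.994, -0.007, 0.11, -576.306], [-0.11, 0.031, 0.993, -1093.194], [0.0, 0.0, 0.0, 1.0]]}
{'fx': 298.063, 'fy': 298.063, 'cx': 253.37, 'cy': 189.263, 'extrinsics': [[0.368, -0.93, -0.001, -675.037], [0.888, 0.352, -0.298, 38.117], [0.277, 0.108, 0.955, -380.179], [0.0, 0.0, 0.0, 1.0]]}
```

View pics/top0.png

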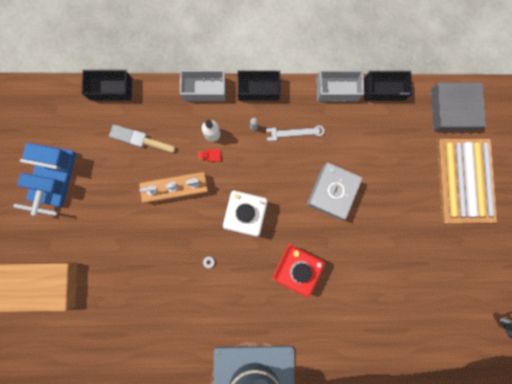

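View pics/scene0.png

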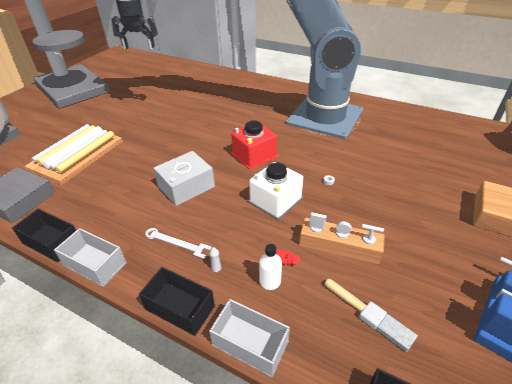

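Top view: keys at (152,190), (172,186) and (192,183), white reservoir cap (246,213), lock ring (336,190). The red reservoir (301,271) and red key (210,155) are decoys. In the scene view the rack keys are rectangular (318,221), round (344,229) and T (372,233), and the red key lies at (288,257). I choose (318,221), which is top-view (192,183), and check it in a crop.

```bash
python3 - <<'E'
from h import *
i=ctrl.camera_info('top');j=ctrl.camera_info('scene')
for n,u,v,z in [('cap',246,213,117),('lock',336,190,70),('keyR',192,182,90),('keyM',172,186,90),('keyL',152,190,90),('red',301,271,117)]:
    P=onz(i,u,v,z);print(n,P.round(0),proj(j,P).round(0))
# rack orientation: orange mask edges
t=cv2.imread('pics/top0.png')
c=t[120:240,120:380];A=cv2.resize(c,None,fx=3,fy=3,interpolation=cv2.INTER_CUBIC)
s=cv2.resize(cv2.imread('pics/scene0.png')[195:275,280:400],None,fx=3,fy=3,interpolation=cv2.INTER_CUBIC)
o=np.zeros((600,780,3),np.uint8);o[:360]=A;o[360:600,:360]=s
cv2.imwrite('pics/crop.png',o)
E
```

```text
cap [500.  19. 117.] [275. 166.]
lock [ 566. -242.   70.] [182. 167.]
keyR [590. 170.  90.] [318. 214.]
keyM [579. 226.  90.] [342. 218.]
keyL [568. 281.  90.] [367. 223.]
red [ 343. -128.  117.] [253. 125.]
```

View pics/crop.png

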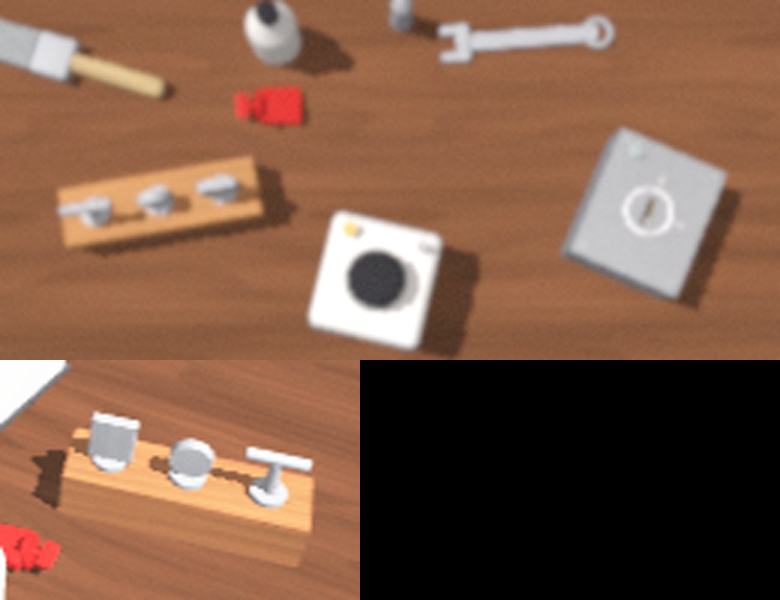

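The crop confirms it: the key I want is the one nearest the reservoir (about 590,170). Its head runs along about 101°, and the slot along about -25°. I go over the cap first.

>>> send_rows([
  [[0.017,0.043,-0.002],[0,0,5.3]],
  [[0.017,0.043,-0.002],[0,0,5.3]],
  [[0.017,0.043,-0.002],[0,0,5.3]],
  [[0.017,0.043,-0.002],[0,0,5.3]],
  [[0.017,0.043,-0.002],[0,0,5.3]],
], hand=0)

```text
t: 0.78
eef_pos: [333.7, -411.1, 221.1]
orientation: [0.913, 0.409, -0.0, -0.0]
wrist_force: [1.1, -0.4, -0.5]
grip_width: 0.001
```

>>> send_rows([
  [[0.017,0.043,-0.002],[0,0,5.3]],
  [[0.017,0.043,-0.002],[0,0,5.3]],
  [[0.017,0.043,-0.002],[0,0,5.3]],
  [[0.017,0.043,-0.002],[0,0,5.3]],
  [[0.017,0.043,-0.002],[0,0,5.3]],
])

```text
t: 1.4
eef_pos: [418.7, -196.3, 211.3]
orientation: [0.795, 0.607, -0.0, 0.0]
wrist_force: [0.2, 0.1, -0.3]
grip_width: -0.003
```

>>> send_rows([
  [[0.017,0.043,-0.002],[0,0,5.3]],
  [[0.017,0.043,-0.002],[0,0,5.3]],
  [[0.017,0.043,-0.002],[0,0,5.3]],
  [[0.017,0.043,-0.002],[0,0,5.3]],
  [[0,0,0],[0,0,5.3]],
])

```text
t: 2.02
eef_pos: [487.4, -21.5, 203.3]
orientation: [0.632, 0.775, 0.001, -0.0]
wrist_force: [-1.0, -0.9, -0.2]
grip_width: -0.004
```

```bash
cat >> h.py <<'E'
def st():
    s=ctrl.get_state();from scipy.spatial.transform import Rotation as R
    m=R.from_quat(s['orientation']).as_matrix()
    print('t',round(s['t'],2),'p',s['eef_pos'].round(1),'yaw y',np.degrees(np.arctan2(m[1,1],m[0,1])).round(2),'z',m[:,2].round(4),'F',s['wrist_force'].round(1),'T',s['wrist_torque'].round(2),'g',round(s['grip_width'],3),'j7',s['joints'][6].round(2))
    return s
E
python3 - <<'E'
from h import *
st();c,k=cap('wrist','w1');E=k['extrinsics'];print(-E[:3,:3].T@E[:3,3])
for P in [(500,19,117),(590,170,92),(579,226,92),(566,-242,70)]: print(proj(k,P))
E
```

```text
t 2.02 p [487.4 -21.5 203.3] yaw y 11.6 z [ 7.0e-04  1.9e-03 -1.0e+00] F [-1.  -0.9 -0.2] T [-0.03  0.03  0.04] g -0.004 j7 -0.08
[472.77526805  52.30746538 346.39374647]
[278.76374972 148.37519895]
[443.96652723 -35.77589984]
[ 460.87962301 -136.50577284]
[280.02639817 366.67536691]
```

View pics/w1.png

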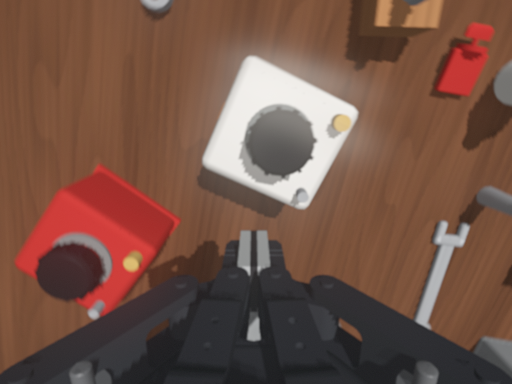

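The wrist view shows the white reservoir's cap top centred near (281,141). The red one is at lower left, and the closed fingers are at (254,255).

```bash
python3 - <<'E'
from h import *
k=ctrl.camera_info('wrist')
for v in (139,142):print(onz(k,281,v,117),onz(k,315,v,117)-onz(k,247,v,117))
E
```

```text
[499.13338698  24.18985276 117.        ] [50.93634269 10.56327782  0.        ]
[499.66042768  21.95984553 117.        ] [51.08855388 10.59469746  0.        ]
```

>>> send_rows([
  [[0.006,0.022,-0.01],[0,0,0]],
  [[0.006,0.022,-0.02],[0,0,0]],
  [[0,0,-0.025],[0,0,0]],
  [[0,0,-0.02],[0,0,0]],
  [[0,0,-0.005],[0,0,0]],
])

```text
t: 2.7
eef_pos: [497.5, 17.7, 122.2]
orientation: [0.636, 0.772, -0.001, -0.001]
wrist_force: [-0.5, 0.3, 0.1]
grip_width: -0.0
```

>>> send_rows([
  [[0,0,-0.003],[0,0,0]],
  [[0,0,-0.002],[0,0,0]],
  [[0,0,-0.002],[0,0,0]],
  [[0,0,-0.001],[0,0,0]],
  [[0,0,0],[0,0,0]],
])

```text
t: 3.32
eef_pos: [498.7, 18.3, 115.8]
orientation: [0.636, 0.772, 0.0, 0.0]
wrist_force: [-0.2, -0.8, 4.2]
grip_width: 0.003
```

>>> send_rows([
  [[0,0,-0.001],[0,0,0]],
  [[0,0,-0.001],[0,0,0]],
  [[0,0,-0.001],[0,0,0]],
  [[0,0,-0.001],[0,0,0]],
  [[0,0,0],[0,0,0]],
])

```text
t: 3.95
eef_pos: [498.7, 18.3, 111.8]
orientation: [0.636, 0.772, 0.0, 0.0]
wrist_force: [0.1, -2.5, 5.3]
grip_width: 0.002
```

>>> send_rows([
  [[0,0,-0.001],[0,0,0]],
  [[0,0,-0.001],[0,0,0]],
  [[0,0,-0.001],[0,0,0]],
  [[0,0,0],[0,0,0]],
  [[0,0,0],[0,0,0]],
])

```text
t: 4.58
eef_pos: [498.7, 18.3, 108.8]
orientation: [0.636, 0.772, 0.0, 0.0]
wrist_force: [-0.6, -0.3, 5.5]
grip_width: 0.0
```

>>> send_rows([
  [[0,0,-0.0005],[0,0,0]],
  [[0,0,-0.0005],[0,0,0]],
  [[0,0,-0.0003],[0,0,0]],
  [[0,0,0],[0,0,0]],
  [[0,0,0],[0,0,0]],
])

```text
t: 5.2
eef_pos: [498.8, 18.2, 108.0]
orientation: [0.636, 0.772, 0.0, 0.001]
wrist_force: [-2.0, -1.8, 14.2]
grip_width: -0.001
```

>>> send_rows([
  [[0,0,-0.0004],[0,0,0]],
  [[0,0,0],[0,0,0]],
  [[0,0,0],[0,0,0]],
  [[0,0,0],[0,0,0]],
  [[0,0,0],[0,0,0]],
])

```text
t: 5.82
eef_pos: [498.8, 18.2, 107.9]
orientation: [0.636, 0.772, 0.0, 0.001]
wrist_force: [-3.7, -0.8, 19.4]
grip_width: 0.004
```

The cap stopped at z = 108 with the force rising to 19 N, so it is home. Next I lift and look at the key from nearby.

>>> send_rows([
  [[0,0,0.03],[0,0,0]],
  [[0,0,0.04],[0,0,0]],
  [[0.02,0.016,0.03],[0,0,0]],
  [[0.03,0.023,0.0],[0,0,0]],
  [[0.03,0.023,0.0],[0,0,0]],
])

```text
t: 6.45
eef_pos: [579.4, 80.7, 207.3]
orientation: [0.636, 0.772, 0.0, 0.001]
wrist_force: [0.6, -0.2, -0.1]
grip_width: -0.0
```

>>> send_rows([
  [[0.025,0.018,-0.005],[0,0,0]],
  [[0,0,0],[0,0,0]],
  [[0,0,0],[0,0,0]],
  [[0,0,0],[0,0,0]],
  [[0,0,0],[0,0,0]],
], hand=1)

```text
t: 7.08
eef_pos: [603.1, 97.7, 202.0]
orientation: [0.636, 0.772, -0.0, 0.0]
wrist_force: [0.1, 0.3, 0.7]
grip_width: 1.0
```

```bash
python3 - <<'E'
from h import *
st();c,k=cap('wrist','w2');E=k['extrinsics'];print(-E[:3,:3].T@E[:3,3])
for P in [(500,19,108),(590,170,92),(579,226,92)]: print(proj(k,P))
E
```

```text
t 7.08 p [603.1  97.7 202. ] yaw y 11.05 z [ 3.e-04 -3.e-04 -1.e+00] F [0.1 0.3 0.7] T [ 0.05 -0.01  0.01] g 1.0 j7 -0.3
[589.27241827 172.00005906 344.91522308]
[122.0625479  252.44487349]
[253.57940488  98.79041118]
[253.50233619  19.78205574]
```

View pics/w2.png

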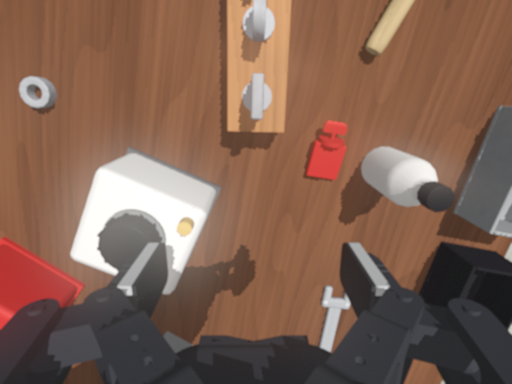

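```bash
python3 - <<'E'
from h import *
k=ctrl.camera_info('wrist')
im=cv2.imread('pics/w2.png');hs=cv2.cvtColor(im,cv2.COLOR_BGR2HSV)
m=((hs[...,1]<60)&(hs[...,2]>100)).astype(np.uint8);m[:60]=0;m[135:]=0;m[:,:225]=0;m[:,290:]=0
c=max(cv2.findContours(m,0,1)[0],key=cv2.contourArea);print(cv2.boundingRect(c))
ys,xs=np.nonzero(m)
for r in range(70,122,3):
    q=xs[ys==r]; print(r,(q.min(),q.max()) if len(q) else None,im[r,250:266,1])
# rack edges -> yaw
w=((hs[...,0]<20)&(hs[...,1]>100)&(hs[...,2]>150)).astype(np.uint8)
w=cv2.morphologyEx(w,cv2.MORPH_OPEN,np.ones((3,3)))
for r in (40,60,120):
    q=np.nonzero(w[r,215:300])[0]+215; L,R=onz(k,q.min(),r,45),onz(k,q.max()+1,r,45);print(r,q.min(),q.max(),L.round(1),R.round(1),np.linalg.norm(L-R))
E
```

```text
(242, 73, 30, 47)
70 None [163 163 162 161 160 160 158 158 158 159 159 158 155 151 152 154]
73 (np.int64(253), np.int64(262)) [163 163 165 173 179 182 181 181 181 182 182 180 174 162 154 154]
76 (np.int64(252), np.int64(263)) [161 160 171 188 199 203 204 206 207 207 207 207 200 184 160 153]
79 (np.int64(252), np.int64(263)) [159 159 172 190 201 204 204 204 205 207 208 207 198 180 157 152]
82 (np.int64(251), np.int64(263)) [138 142 170 190 200 203 204 205 207 208 208 206 196 181 167 160]
85 (np.int64(246), np.int64(267)) [143 147 172 191 200 204 204 205 206 206 205 202 192 190 201 205]
88 (np.int64(244), np.int64(269)) [137 147 173 191 199 201 201 203 204 206 206 203 193 189 202 209]
91 (np.int64(243), np.int64(270)) [137 147 172 190 198 202 203 205 206 207 206 201 191 188 201 207]
94 (np.int64(242), np.int64(271)) [138 149 176 194 201 202 203 204 205 206 206 201 189 186 200 207]
97 (np.int64(242), np.int64(271)) [137 148 175 194 200 203 205 205 206 205 204 198 188 186 199 207]
100 (np.int64(243), np.int64(271)) [137 151 178 195 201 202 203 203 204 204 203 198 190 188 199 206]
103 (np
[... 181 characters left out ...]
 192 202 206]
109 (np.int64(249), np.int64(265)) [137 155 179 194 198 198 199 199 200 200 199 193 184 178 178 169]
112 (np.int64(251), np.int64(262)) [122 154 181 195 199 200 199 199 198 197 194 187 171 151 149 155]
115 (np.int64(250), np.int64(262)) [124 158 183 196 198 196 195 194 194 195 194 188 173 158 153 155]
118 (np.int64(251), np.int64(261)) [107 124 143 155 158 158 160 161 164 167 166 161 154 151 153 155]
121 None [102 100 100 100 101 104 114 128 139 149 150 149 149 151 153 156]
40 227 290 [556.6 215.5  45. ] [613.9 226.6  45. ] 58.33757955514542
60 216 299 [549.4 196.9  45. ] [625.9 211.9  45. ] 77.9818570765101
120 227 285 [568.4 145.2  45. ] [625.3 156.3  45. ] 57.985335264293916
```

```bash
python3 - <<'E'
import cv2
im=cv2.imread('pics/w2.png')[0:140,215:300];cv2.imwrite('pics/w2c.png',cv2.resize(im,None,fx=4,fy=4,interpolation=cv2.INTER_CUBIC))
E
```

```text
(no output)
```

View pics/w2c.png

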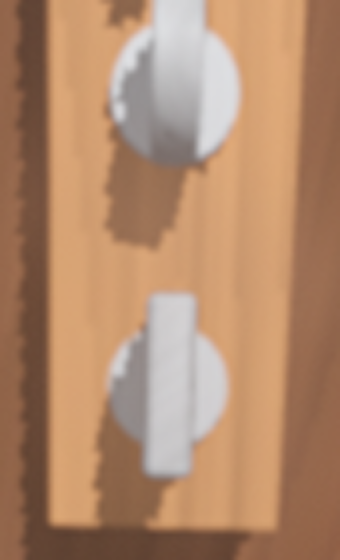

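The crop shows the rectangular head's top face centred at full-image (257.4,96), running from (258,73.5) to (256.9,118.5), with the collar centred at (257,96).

```bash
python3 - <<'E'
from h import *
k=ctrl.camera_info('wrist')
a,b=onz(k,258,73.5,92),onz(k,256.9,118.5,92);d=a-b
print('head',(a+b)/2,np.linalg.norm(d),np.degrees(np.arctan2(d[1],d[0])),'collar',onz(k,257,96.5,50))
L=[onz(k,227,40,45),onz(k,227.2,120,45)];R=[onz(k,290.5,40,45),onz(k,285.5,120,45)]
for q in(L,R):d=q[0]-q[1];print(np.degrees(np.arctan2(d[1],d[0])))
E
```

```text
head [592.79963156 172.4912177   92.        ] 34.80137741887135 99.81574088607698 collar [592.971055   172.46011279  50.        ]
99.69542026124512
99.2258761852064
```

>>> send_rows([
  [[-0.002,0.015,0],[0,0,-1.4]],
  [[-0.003,0.02,0],[0,0,0]],
  [[-0.003,0.02,0],[0,0,0]],
  [[-0.0023,0.0198,0],[0,0,0]],
  [[0,0,-0.02],[0,0,0]],
])

```text
t: 7.75
eef_pos: [593.3, 177.1, 182.8]
orientation: [0.643, 0.765, 0.002, 0.0]
wrist_force: [0.2, -1.3, -0.6]
grip_width: 0.999
```

>>> send_rows([
  [[0,0,-0.025],[0,0,0]],
  [[0,0,-0.02],[0,0,0]],
  [[0,0,-0.01],[0,0,0]],
  [[0,0,0],[0,0,0]],
  [[0,0,0],[0,0,0]],
])

```text
t: 8.38
eef_pos: [593.5, 173.6, 127.4]
orientation: [0.645, 0.764, 0.001, 0.0]
wrist_force: [-0.2, 0.2, -0.0]
grip_width: 1.0
```

```bash
python3 - <<'E'
from h import *
st()
E
```

```text
t 8.38 p [593.5 173.6 127.4] yaw y 9.7 z [ 1.1e-03  4.0e-04 -1.0e+00] F [-0.2  0.2 -0. ] T [-0.02 -0.04 -0.01] g 1.0 j7 -0.49
```

>>> send_rows([
  [[-0.0007,-0.001,-0.02],[0,0,0]],
  [[0,0,-0.02],[0,0,0]],
  [[0,0,-0.018],[0,0,0]],
  [[0,0,-0.012],[0,0,0]],
  [[0,0,0],[0,0,0]],
])

```text
t: 9.0
eef_pos: [592.0, 172.1, 55.9]
orientation: [0.645, 0.764, -0.001, -0.0]
wrist_force: [-0.8, 0.1, 0.7]
grip_width: 0.999
```

>>> send_rows([
  [[0,0,0],[0,0,0]],
  [[0,0,0],[0,0,0]],
  [[0,0,0],[0,0,0]],
  [[0,0,0],[0,0,0]],
  [[0,0,0],[0,0,0]],
], hand=0, force=80)

```text
t: 9.62
eef_pos: [592.5, 172.2, 56.9]
orientation: [0.645, 0.764, 0.0, 0.0]
wrist_force: [-0.9, -0.9, 3.8]
grip_width: 0.104
```

```bash
python3 - <<'E'
from h import *
st()
E
```

```text
t 9.62 p [592.5 172.2  56.9] yaw y 9.69 z [ 5.e-04  1.e-04 -1.e+00] F [-0.9 -0.9  3.8] T [-0.06  0.15 -0.03] g 0.104 j7 -0.53
```

>>> send_rows([
  [[0,0,0.008],[0,0,0]],
  [[0,0,0.02],[0,0,0]],
  [[0,0,0.035],[0,0,0]],
  [[0,0,0.04],[0,0,0]],
  [[0,0,0.02],[0,0,0]],
])

```text
t: 10.25
eef_pos: [592.9, 172.5, 182.2]
orientation: [0.645, 0.764, 0.001, 0.001]
wrist_force: [0.4, -0.1, -1.3]
grip_width: 0.101
```

>>> send_rows([
  [[-0.002,-0.03,0.015],[0,0,0]],
  [[-0.002,-0.036,0],[0,0,6]],
  [[-0.002,-0.036,0],[0,0,6]],
  [[-0.002,-0.036,0],[0,0,6]],
  [[-0.002,-0.036,0],[0,0,6]],
])

```text
t: 10.88
eef_pos: [582.1, -3.1, 194.9]
orientation: [0.47, 0.883, -0.0, 0.0]
wrist_force: [0.5, -0.5, -0.9]
grip_width: 0.103
```

>>> send_rows([
  [[-0.002,-0.036,0],[0,0,6]],
  [[-0.002,-0.036,0],[0,0,6]],
  [[-0.002,-0.036,0],[0,0,6]],
  [[-0.002,-0.03,0],[0,0,6]],
  [[-0.002,-0.02,0],[0,0,6]],
])

```text
t: 11.5
eef_pos: [571.9, -161.8, 194.7]
orientation: [0.227, 0.974, -0.0, -0.0]
wrist_force: [-0.1, 0.4, -0.3]
grip_width: 0.1
```

```bash
python3 - <<'E'
from h import *
st();c,k=cap('wrist','w3');E=k['extrinsics'];print(-E[:3,:3].T@E[:3,3])
print(proj(k,(566,-242,70)))
E
```

```text
t 11.5 p [ 571.9 -161.8  194.7] yaw y 63.79 z [-4.e-04 -6.e-04 -1.e+00] F [-0.1  0.4 -0.3] T [-0.05 -0.01 -0.03] g 0.1 j7 0.91
[ 504.46389341 -128.54273382  337.75005935]
[176.09872895 210.76782113]
```

View pics/w3.png

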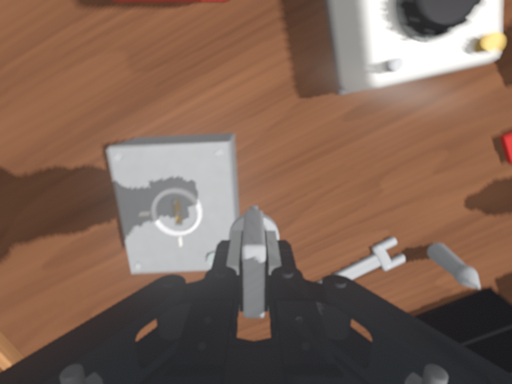

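The wrist view shows the lock ring around (177,212) with the slot near vertical in the image. The key is straight between the fingers at (254,235).

```bash
python3 - <<'E'
from h import *
k=ctrl.camera_info('wrist')
im=cv2.imread('pics/w3.png')
m=(im.min(2)>205).astype(np.uint8);x0,y0=140,178
mm=np.zeros_like(m);mm[y0:245,x0:215]=m[y0:245,x0:215]
c=max(cv2.findContours(mm,0,1)[0],key=cv2.contourArea);e=cv2.fitEllipse(c);print(e,onz(k,*e[0],70))
A=onz(k,e[0][0]-e[1][0]/2,e[0][1],70)-onz(k,e[0][0]+e[1][0]/2,e[0][1],70);print('dia',np.linalg.norm(A))
a=cv2.resize(im[125:285,95:250],None,fx=5,fy=5,interpolation=cv2.INTER_CUBIC)[:750,:];cv2.imwrite('pics/w3c.png',cv2.resize(a,(620,600)))
E
```

```text
((176.50302124023438, 207.81932067871094), (46.407405853271484, 60.04835510253906), 171.3483123779297) [ 563.08364621 -243.37776698   70.        ]
dia 44.54347034642029
```

View pics/w3c.png

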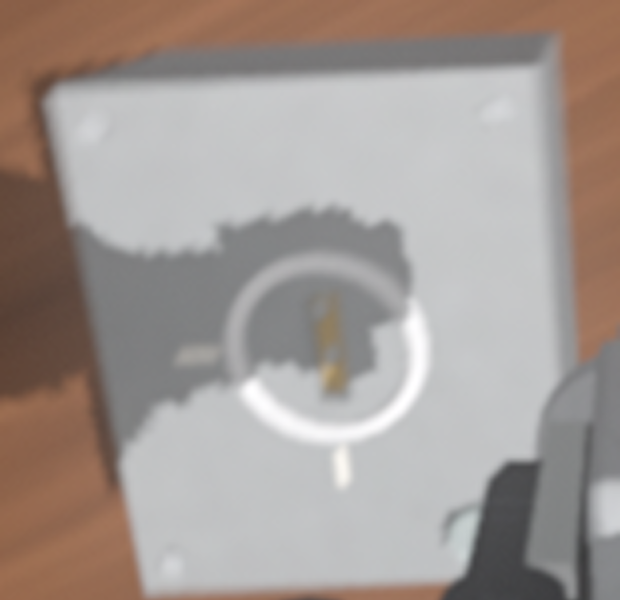

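```bash
python3 - <<'E'
from h import *
k=ctrl.camera_info('wrist')
f=lambda x,y:onz(k,95+x/4,125+y/4,70)
print('ring',f(327.5,347.5),'slot',f(331,344))
for n,a,b in [('slot',(337,395),(325,292)),('left',(145,592),(47,105)),('right',(558,350),(537,75)),('top',(60,88),(535,66)),('mark',(342,485),(340,447))]:
    d=f(*a)-f(*b);print(n,np.linalg.norm(d),np.degrees(np.arctan2(d[1],d[0])))
print('centre',onz(k,253,189,70))
E
```

```text
ring [ 566.84868093 -245.18026002   70.        ] slot [ 566.43745003 -243.96341647   70.        ]
slot 26.57881911055936 -24.20187066578463
left 126.69984446167702 -23.053706661659756
right 66.32100308803687 -23.10524286734739
top 107.26636343039763 -113.43247583194238
mark 10.479587176739152 -27.566561898107906
centre [ 578.32971033 -169.13762586   70.        ]
```

>>> send_rows([
  [[0.01,-0.025,-0.01],[0,0,3]],
  [[0.01,-0.03,-0.015],[0,0,0]],
  [[0.01,-0.03,-0.015],[0,0,0]],
  [[0.01,-0.02,-0.01],[0,0,0]],
  [[0,0,0],[0,0,0]],
])

```text
t: 12.18
eef_pos: [612.0, -266.2, 143.4]
orientation: [0.204, 0.979, -0.0, -0.001]
wrist_force: [0.2, 0.0, -0.2]
grip_width: 0.102
```

```bash
python3 - <<'E'
from h import *
st();im,k=cap('wrist','w4');p=proj(k,(566.6,-244.5,70));print(p)
u,v=int(p[0]),int(p[1]);u0,v0=max(u-75,0),max(v-60,0);print(u0,v0)
a=cv2.imread('pics/w4.png')[v0:v0+150,u0:u0+150];cv2.imwrite('pics/w4c.png',cv2.resize(a,None,fx=4,fy=4,interpolation=cv2.INTER_CUBIC))
E
```

```text
t 12.18 p [ 612.  -266.2  143.4] yaw y 66.49 z [-1.7e-03  3.0e-04 -1.0e+00] F [ 0.2  0.  -0.2] T [ 0.02 -0.01 -0.09] g 0.102 j7 1.08
[256.00258973 132.68155087]
181 72
```

View pics/w4c.png

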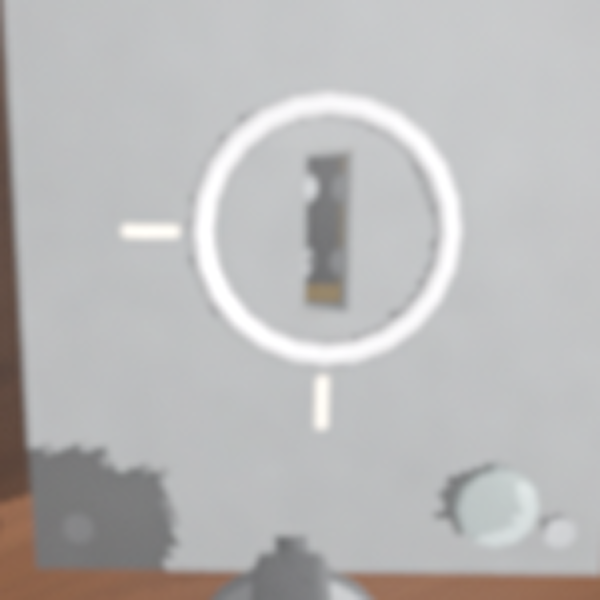

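Clear view: the ring and slot centre is at full-image (262.9,129.3), and the slot runs from crop (329.5,153.5) to (325,305.5).

```bash
python3 - <<'E'
from h import *
k=ctrl.camera_info('wrist')
f=lambda x,y:onz(k,181+x/4,72+y/4,70)
im=cv2.imread('pics/w4.png');m=(im.min(2)>225).astype(np.uint8);mm=np.zeros_like(m);mm[90:166,226:299]=m[90:166,226:299]
c=max(cv2.findContours(mm,0,1)[0],key=cv2.contourArea);e=cv2.fitEllipse(c);print(e,onz(k,*e[0],70))
print('ring',f(327.5,228.5),'slot',f(327.5,230),'dia',np.linalg.norm(f(193,228)-f(462,228)),np.linalg.norm(f(328,92)-f(328,365)))
for n,a,b in [('slot',(325,305.5),(329.5,153.5)),('mark',(321.5,430),(322,377)),('edgeL',(305,303),(307,155)),('edgeR',(345,308),(352,152)),('markx',(120,231),(180,231)),('boxL',(37,570),(5,0))]:
    d=f(*a)-f(*b);print(n,np.linalg.norm(d),np.degrees(np.arctan2(d[1],d[0])))
st()
E
```

```text
((262.65643310546875, 128.62161254882812), (65.12340545654297, 66.48523712158203), 23.64307403564453) [ 566.14796186 -237.41967543   70.        ]
ring [ 566.5385144  -237.41404801   70.        ] slot [ 566.78322188 -237.51723213   70.        ] dia 48.30487848120125 48.37080591894956
slot 26.928505406948698 -24.58768118925998
mark 10.241537417535747 -23.47040067692524
edgeL 26.208389937210676 -23.95596853029811
edgeR 27.65189448492662 -25.170970170147353
markx 10.780883649532473 -113.40886922315393
boxL 104.2542260266951 -24.02114663182001
t 12.22 p [ 612.2 -264.5  144.2] yaw y 66.6 z [-9.e-04  9.e-04 -1.e+00] F [-0.9  0.7 -0.9] T [0.08 0.03 0.04] g 0.103 j7 1.08
```

w3 was taken with the arm still settling, so I re-measure now that it is still.

>>> send_rows([
  [[0,0,0],[0,0,0]],
  [[0,0,0],[0,0,0]],
  [[0,0,0],[0,0,0]],
  [[0,0,0],[0,0,0]],
  [[0,0,0],[0,0,0]],
])

```text
t: 12.85
eef_pos: [612.3, -264.8, 144.6]
orientation: [0.202, 0.979, -0.0, -0.0]
wrist_force: [-0.1, -0.4, -1.6]
grip_width: 0.102
```

```bash
python3 - <<'E'
from h import *
st();im,k=cap('wrist','w5');st()
im=cv2.imread('pics/w5.png');m=(im.min(2)>225).astype(np.uint8);mm=np.zeros_like(m);mm[85:175,215:310]=m[85:175,215:310]
c=max(cv2.findContours(mm,0,1)[0],key=cv2.contourArea);e=cv2.fitEllipse(c);print(e,onz(k,*e[0],70),onz(k,e[0][0],e[0][1]-33,70)-onz(k,e[0][0],e[0][1]+33,70))
# dark slot
u,v=map(int,e[0]);g=im[v-26:v+26,u-16:u+16].min(2);d=(g<150).astype(np.uint8)
r=cv2.minAreaRect(np.argwhere(d)[:,::-1].astype(np.float32));print(r,(r[0][0]+u-16+.0,r[0][1]+v-26))
P=onz(k,r[0][0]+u-16,r[0][1]+v-26,70);print('slot',P)
b=cv2.boxPoints(r)+[u-16,v-26];W=np.array([onz(k,*q,70) for q in b]);print(W.round(1))
for i in range(2):
  q=W[i+1]-W[i];print(np.linalg.norm(q),np.degrees(np.arctan2(q[1],q[0])))
t,j=ctrl.capture('top'),ctrl.camera_info('top');print(proj(j,(567,-239,70)))
E
```

```text
t 12.85 p [ 612.3 -264.8  144.6] yaw y 66.69 z [-0. -0. -1.] F [-0.1 -0.4 -1.6] T [ 0.03 -0.01 -0.03] g 0.102 j7 1.09
t 12.9 p [ 612.3 -264.8  144.6] yaw y 66.69 z [-1.e-04 -0.e+00 -1.e+00] F [-0.2 -1.1 -0.7] T [-0.03  0.03 -0.  ] g 0.105 j7 1.09
((260.18157958984375, 128.80101013183594), (64.69112396240234, 66.0028076171875), 14.732836723327637) [ 565.81823811 -239.50132176   70.        ] [-43.13168963  18.24263679   0.        ]
((15.5, 27.5), (37.0, 9.0), 90.0) (259.5, 129.5)
slot [ 566.08065463 -240.14505776   70.        ]
[[ 552.9 -238.    70. ]
 [ 555.5 -232.2   70. ]
 [ 579.7 -242.3   70. ]
 [ 577.1 -248.4   70. ]]
6.3630456300111105 66.6836087600433
26.271707649856406 -22.707121331525737
[334.95127511 189.80523239]
```

>>> send_rows([
  [[-0.013,0.007,0],[0,0,0]],
  [[-0.018,0.01,-0.008],[0,0,0]],
  [[-0.012,0.006,-0.012],[0,0,0]],
  [[-0.0033,0.002,-0.012],[0,0,0]],
  [[0,0,-0.004],[0,0,0]],
])

```text
t: 13.58
eef_pos: [566.0, -239.9, 107.9]
orientation: [0.202, 0.979, -0.0, -0.0]
wrist_force: [0.7, 0.6, -0.6]
grip_width: 0.105
```

>>> send_rows([
  [[0,0,0],[0,0,0]],
  [[0,0,0],[0,0,0]],
  [[0,0,0],[0,0,0]],
  [[0,0,0],[0,0,0]],
  [[0,0,0],[0,0,0]],
])

```text
t: 14.2
eef_pos: [566.1, -239.9, 108.7]
orientation: [0.202, 0.979, -0.0, 0.0]
wrist_force: [-0.1, -0.2, -1.3]
grip_width: 0.101
```

```bash
python3 - <<'E'
from h import *
st();im,k=cap('wrist','w6');s,j=cap('scene','s6')
p=proj(k,(566,-239.8,70));q=proj(j,(566,-239.8,76));print(p,q)
a=cv2.imread('pics/w6.png')[int(p[1])-70:int(p[1])+80,180:330]
b=cv2.imread('pics/s6.png');b=b[int(q[1])-60:int(q[1])+60,int(q[0])-50:int(q[0])+50]
cv2.imwrite('pics/w6c.png',np.hstack([cv2.resize(a,(400,400),interpolation=2),cv2.resize(b,(333,400),interpolation=2)]))
E
```

```text
t 14.2 p [ 566.1 -239.9  108.7] yaw y 66.69 z [ 2.e-04 -1.e-04 -1.e+00] F [-0.1 -0.2 -1.3] T [-0.03 -0.   -0.03] g 0.101 j7 1.01
[253.50946041 215.80791439] [182.24443058 165.5863883 ]
```

View pics/w6c.png

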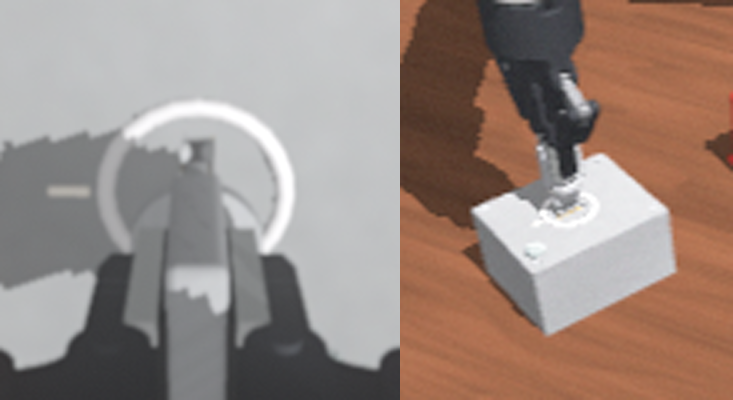

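The key lines up with the slot and ring (ring centre crop x≈197, key ≈197). I descend.

>>> send_rows([
  [[0,0,-0.004],[0,0,0]],
  [[0,0,-0.003],[0,0,0]],
  [[0,0,-0.0025],[0,0,0]],
  [[0,0,-0.002],[0,0,0]],
  [[0,0,0],[0,0,0]],
])

```text
t: 14.92
eef_pos: [566.0, -239.8, 96.9]
orientation: [0.202, 0.979, 0.0, -0.0]
wrist_force: [-0.4, -0.6, -1.6]
grip_width: 0.105
```

>>> send_rows([
  [[0,0,-0.001],[0,0,0]],
  [[0,0,-0.001],[0,0,0]],
  [[0,0,-0.001],[0,0,0]],
  [[0,0,0],[0,0,0]],
  [[0,0,0],[0,0,0]],
])

```text
t: 15.55
eef_pos: [566.1, -239.9, 94.1]
orientation: [0.202, 0.979, -0.0, 0.0]
wrist_force: [0.0, 0.1, -1.0]
grip_width: 0.103
```

The tip is about 7 mm into the slot with no force. Next are the pins.

>>> send_rows([
  [[0,0,-0.001],[0,0,0]],
  [[0,0,-0.001],[0,0,0]],
  [[0,0,-0.001],[0,0,0]],
  [[0,0,-0.001],[0,0,0]],
  [[0,0,0],[0,0,0]],
])

```text
t: 16.18
eef_pos: [566.0, -240.0, 90.1]
orientation: [0.202, 0.979, -0.0, 0.0]
wrist_force: [0.6, -0.9, -0.9]
grip_width: 0.105
```

>>> send_rows([
  [[0,0,-0.001],[0,0,0]],
  [[0,0,-0.001],[0,0,0]],
  [[0,0,-0.001],[0,0,0]],
  [[0,0,0],[0,0,0]],
  [[0,0,0],[0,0,0]],
])

```text
t: 16.8
eef_pos: [566.3, -240.0, 87.1]
orientation: [0.202, 0.979, -0.0, 0.0]
wrist_force: [0.6, -1.3, 1.9]
grip_width: 0.104
```

>>> send_rows([
  [[0,0,-0.001],[0,0,0]],
  [[0,0,-0.001],[0,0,0]],
  [[0,0,-0.001],[0,0,0]],
  [[0,0,0],[0,0,0]],
  [[0,0,0],[0,0,0]],
])

```text
t: 17.42
eef_pos: [566.4, -240.1, 84.1]
orientation: [0.202, 0.979, -0.0, 0.0]
wrist_force: [2.1, -2.1, 2.4]
grip_width: 0.104
```

>>> send_rows([
  [[0,0,-0.0005],[0,0,0]],
  [[0,0,-0.0005],[0,0,0]],
  [[0,0,-0.0005],[0,0,0]],
  [[0,0,0],[0,0,0]],
  [[0,0,0],[0,0,0]],
])

```text
t: 18.05
eef_pos: [566.4, -240.1, 83.0]
orientation: [0.202, 0.979, -0.0, 0.0]
wrist_force: [-0.0, -3.7, 6.0]
grip_width: 0.105
```

>>> send_rows([
  [[0,0,-0.0005],[0,0,0]],
  [[0,0,-0.0005],[0,0,0]],
  [[0,0,0],[0,0,0]],
  [[0,0,0],[0,0,0]],
  [[0,0,0],[0,0,0]],
])

```text
t: 18.68
eef_pos: [566.4, -240.1, 81.9]
orientation: [0.202, 0.979, -0.0, 0.0]
wrist_force: [1.0, -3.7, 6.3]
grip_width: 0.104
```

```bash
python3 - <<'E'
from h import *
st()
E
```

```text
t 18.68 p [ 566.4 -240.1   81.9] yaw y 66.68 z [ 7.e-04 -5.e-04 -1.e+00] F [ 1.  -3.7  6.3] T [-0.67 -0.16 -0.02] g 0.104 j7 0.99
```

>>> send_rows([
  [[0,0,-0.0005],[0,0,0]],
  [[0,0,-0.0005],[0,0,0]],
  [[0,0,0],[0,0,0]],
  [[0,0,0],[0,0,0]],
  [[0,0,0],[0,0,0]],
])

```text
t: 19.3
eef_pos: [566.5, -240.2, 81.9]
orientation: [0.202, 0.979, -0.0, 0.001]
wrist_force: [-2.0, -2.3, 16.5]
grip_width: 0.106
```

The key stops hard at z = 81.9. The expected home height is 82, so it is home. I turn clockwise.

>>> send_rows([
  [[0,0,0],[0,0,-4]],
  [[0,0,0],[0,0,-6]],
  [[0,0,0],[0,0,-6]],
  [[0,0,0],[0,0,-6]],
  [[0,0,0],[0,0,-6]],
])

```text
t: 19.92
eef_pos: [566.3, -240.6, 81.9]
orientation: [0.435, 0.901, -0.001, 0.001]
wrist_force: [-3.4, -3.3, 15.0]
grip_width: 0.106
```

```bash
python3 - <<'E'
from h import *
st()
E
```

```text
t 19.93 p [ 566.3 -240.6   81.9] yaw y 38.47 z [ 9.0e-04 -1.6e-03 -1.0e+00] F [-3.4 -3.3 15. ] T [-0.68  0.77  0.14] g 0.106 j7 0.59
```

Torque of 0.14 N m shows the core is turning. I continue.

>>> send_rows([
  [[0,0,0],[0,0,-6]],
  [[0,0,0],[0,0,-6]],
  [[0,0,0],[0,0,-6]],
  [[0,0,0],[0,0,-6]],
  [[0,0,0],[0,0,-6]],
])

```text
t: 20.55
eef_pos: [565.8, -240.8, 81.9]
orientation: [0.653, 0.757, -0.001, 0.001]
wrist_force: [-4.4, -3.8, 17.6]
grip_width: 0.107
```

>>> send_rows([
  [[0,0,0],[0,0,-6]],
  [[0,0,0],[0,0,-6]],
  [[0,0,0],[0,0,-6]],
  [[0,0,0],[0,0,-6]],
  [[0,0,0],[0,0,-3]],
])

```text
t: 21.18
eef_pos: [565.4, -240.8, 81.9]
orientation: [0.812, 0.584, -0.001, 0.001]
wrist_force: [-6.6, -4.6, 19.3]
grip_width: 0.103
```

```bash
python3 - <<'E'
from h import *
st()
E
```

```text
t 21.18 p [ 565.4 -240.8   81.9] yaw y -18.49 z [-4.0e-04 -1.6e-03 -1.0e+00] F [-6.6 -4.6 19.3] T [-0.6   1.29  0.23] g 0.103 j7 -0.19
```

>>> send_rows([
  [[0,0,0],[0,0,-2]],
  [[0,0,0],[0,0,-2]],
  [[0,0,0],[0,0,-1.5]],
  [[0,0,0],[0,0,-1.5]],
  [[0,0,0],[0,0,0]],
])

```text
t: 21.8
eef_pos: [565.3, -240.7, 81.9]
orientation: [0.845, 0.535, -0.001, 0.0]
wrist_force: [-6.2, -2.6, 18.9]
grip_width: 0.106
```

```bash
python3 - <<'E'
from h import *
st()
E
```

```text
t 21.8 p [ 565.3 -240.7   81.9] yaw y -25.37 z [-6.0e-04 -1.4e-03 -1.0e+00] F [-6.2 -2.6 18.9] T [-0.58  1.39  0.16] g 0.106 j7 -0.28
```

>>> send_rows([
  [[0,0,0],[0,0,-1]],
  [[0,0,0],[0,0,-1]],
  [[0,0,0],[0,0,0]],
  [[0,0,0],[0,0,0]],
  [[0,0,0],[0,0,0]],
])

```text
t: 22.42
eef_pos: [565.3, -240.7, 81.9]
orientation: [0.854, 0.52, -0.001, 0.0]
wrist_force: [-6.7, -2.9, 20.0]
grip_width: 0.1
```

```bash
python3 - <<'E'
from h import *
st()
E
```

```text
t 22.43 p [ 565.3 -240.7   81.9] yaw y -27.34 z [-6.0e-04 -1.3e-03 -1.0e+00] F [-6.7 -2.9 20. ] T [-0.51  1.41  0.19] g 0.1 j7 -0.3
```

>>> send_rows([
  [[0,0,0],[0,0,-1]],
  [[0,0,0],[0,0,-1]],
  [[0,0,0],[0,0,0]],
  [[0,0,0],[0,0,0]],
  [[0,0,0],[0,0,0]],
])

```text
t: 23.05
eef_pos: [565.2, -240.6, 81.9]
orientation: [0.863, 0.505, -0.001, 0.0]
wrist_force: [-6.5, -2.5, 19.5]
grip_width: 0.107
```

```bash
python3 - <<'E'
from h import *
st();c,k=cap('wrist','w7');st();st()
a=cv2.imread('pics/w7.png');s,j=cap('scene','s7');b=cv2.imread('pics/s7.png')[80:260,130:340]
cv2.imwrite('pics/w7c.png',np.hstack([a[:,:400],cv2.resize(b,(400,384),interpolation=2)]))
E
```

```text
t 23.05 p [ 565.2 -240.6   81.9] yaw y -29.31 z [-8.0e-04 -1.3e-03 -1.0e+00] F [-6.5 -2.5 19.5] T [-0.56  1.5   0.47] g 0.107 j7 -0.33
t 23.1 p [ 565.2 -240.6   81.9] yaw y -29.31 z [-8.0e-04 -1.3e-03 -1.0e+00] F [-5.9 -3.2 19.9] T [-0.59  1.44  0.53] g 0.11 j7 -0.33
t 23.1 p [ 565.2 -240.6   81.9] yaw y -29.31 z [-8.0e-04 -1.3e-03 -1.0e+00] F [-5.9 -3.2 19.9] T [-0.59  1.44  0.53] g 0.11 j7 -0.33
```

View pics/w7c.png

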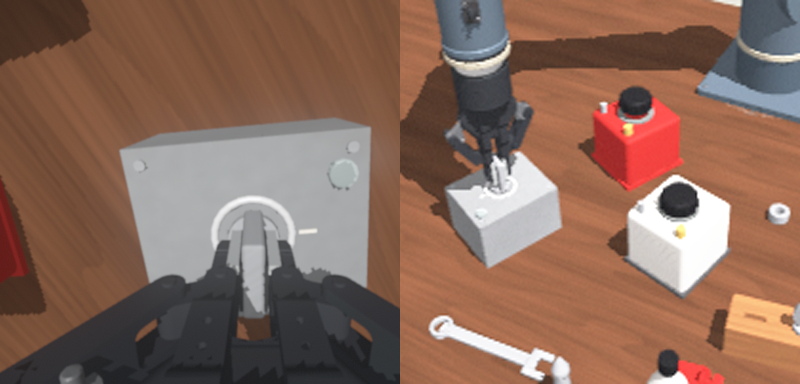

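The torque jumped from 0.19 to 0.5 N m over the last 2°, so the core is at its stop. The key is home and gripped, so I hand in.

```bash
python3 - <<'E'
from h import *
st();print(ctrl.close_job())
E
```

```text
t 23.15 p [ 565.2 -240.6   81.9] yaw y -29.31 z [-8.0e-04 -1.3e-03 -1.0e+00] F [-6.  -2.7 19.4] T [-0.54  1.49  0.54] g 0.107 j7 -0.33
the job is handed in; nothing more can be done
None
```

I pressed the cap home first. Then I took the rectangular-headed key from the rack, pushed it fully into the lock box, and turned it about 96° clockwise. I handed in at 23.2 s with the key still gripped and held turned.

**Last checks**
- **Cap:** it stopped at 108 mm above the bench, with the force rising to 19 N.
- **Key depth:** the key seated at the height worked out from the rack (TCP 81.9 mm, expected 82). It passed the pins on a straight push of about 6 N, without rocking, and stopped hard at 16 N.
- **Turn:** torque rose from about 0.2 to 0.5 N m over the last 2°, which I took as the core's stop. This came about 4° later than the nominal 1.6 rad.
- **Other things on the bench:** the wrench, red look-alikes, steel ring and reservoir looked undisturbed as far as they show in the last picture. The spare keys were mostly outside it.

**Disagreements**
- One lock measurement, taken while the arm was still settling, was about 5 mm off. I repeated it with the arm at rest before inserting the key.
- The lamp on the lock box showed no visible change in the last picture.
- A sideways force of about 7 N remained on the wrist at the end.

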